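# Set out the feeding station on a rearing-cage floor

### The arm

A 6-joint arm with a two-finger parallel gripper is mounted at the origin on the work surface. World frame = base frame: x ahead of the robot, y to its left, z up, the work surface at z = 0. Lengths are in mm, angles in degrees, forces in N, time in s.
With the tool pointing down it reaches from about 325 to 900 mm from the base axis. Payload 6.1 kg.
Tool frame: the origin (TCP) lies at the very end of the fingers, on their centre line; the grasp point (between the pads) lies 19 mm behind it; z points along the fingers, y is the direction in which the jaws open and shut (so a half turn about z gives the same grasp; the last joint's range is limited). The gripper opens to 85 mm and grips with 20 to 120 N. Pads are 22 mm wide; open, the fingers measure 114 mm over their backs; the gripper's body (76 mm by 85 mm) begins 54 mm behind the grasp point. The pads swing forward as they close: fully open they stand 13 mm farther back than shut.
Start: joints at [-72.313, 12.628, 87.462, -0, 79.91, -7.225], TCP at [263.26, -566.842, 231.3] pointing down, gripper open.
Joint ranges: [-170.65, 170.65], [-52.31, 119.04], [5.05, 147.46], [-71.25, 251.25], [11.57, 151.72], [-153.62, 153.62]. Speed limits (degrees/s): [147.25, 147.25, 172.46, 180, 180, 180].

### API

Orientations are given as [roll, pitch, yaw] about the fixed x, y, z axes, in that order (R = Rz(yaw) Ry(pitch) Rx(roll)).
In Python, from station import telemetry, vision, arm gives the robot as it stands.
- The arm moves only by the shell command python3 -m jog 'ROWS' [FORCE]. ROWS is JSON, a list of rows, each a list of 7 numbers: the shift along the tool's x, y, z in m, then the turn, a rotation vector about the tool's x, y, z in degrees, then the closure, from -1 (fully open) to 1 (shut), so that 0 is half open. A call has 1 to 20 rows; each row shifts and turns the commanded pose from where the row before left it, along the tool's axes as they then stand; what a row does not reach is not made up. A row lasts 1/12 s, in which the tool goes at most 41.7 mm and 7.16 degrees, less where a joint would pass 70% of its speed; a pose out of reach is approached as far as the arm can. A call with a gripper value outside its range is refused whole. The fingers move at their own pace and stop on an object; FORCE is the grip in N (left out, the last holds). Time passes only in rows, so rows that do not move let the fingers close. It gives the time, the measured TCP pose, the force and the opening at its end, in the units of the state.
- telemetry.observe(): the state, without advancing time (a new reading comes with each control period).
- vision.capture(name): name is "scene" or "side" or "wrist"; returns the picture (480x640x3 uint8, red, green, blue); there is no depth.
- vision.camera_params(name): a dict with "mtx" (3x3 intrinsics, pixels), "xyz" and "orientation" of the camera in the world; the wrist camera has in their place "mount" (4x4, takes a point from camera to tool coordinates, whose origin is the TCP and whose axes are the flange's). Camera axes: x right, y down, z forward; pixel columns grow to the right and rows downward; lengths in mm; the calibration is good to about 2 mm. A picture is of the moment at which its call begins: read the wrist's pose just before it. camera_params takes no time and is no camera call.
- arm.finish_job(): hands the job in, once; it reports no verdict.
The state is a dict: "time": time; "qpos": joint angles; "joint_velocities": joint speeds; "joint_torque": joint torques, N m; "tcp_pos": TCP position; "orientation": TCP orientation; "wrist_force": force on the tool from outside, world axes, zero at the start; "torque": the same for the moment, N m; "grip_width": opening from 0.0 (shut) to 1.0 (fully open).
Only numpy, scipy, OpenCV 4.12 (cv2) and the standard library are available. Lean on these libraries where they do the work, as an engineer would, in place of code of your own. Each camera call takes 0.05 s, during which the arm holds its last target.

### The job

Set out the feeding station on the white cage floor, in this order: stand the taller, narrower of the two lidded jars in the middle of the round saucer, stand the open cup in the middle of the square saucer, lay the cork block flat on the cage floor midway between the two saucers, and last set the shallow dish centrally on top of the block. Everything stays the right way up, and the squat jar stays where it is.

Things in the scene. Friction and masses are not known exactly. Their poses are not given: they have to be found in the camera images.
- cage_floor: Cage floor: fixed white rectangular sheet with thin metal edging, 200 (own x) by 360 (own y) by 4 mm thick, lying on the table on the robot's left, turned a little. Origin: centre of its underside, on the table. The two saucers stand on it at 120 mm either side of its centre, along its own y, so its centre is midway between them.
- round_saucer: Round grey saucer with a light metal rim, 84 mm across, fixed on the cage floor. 3 mm thick inside, with a low rim 7 mm high and 4 mm thick; 76 mm across inside. Origin: centre of its underside, on top of the cage floor (4 mm above the table). It may be at either end of the cage floor.
- square_saucer: Square grey saucer with a light metal rim, 84 by 84 mm, fixed on the cage floor, at the other end from the round one. 3 mm thick inside, with a low rim 7 mm high and 4 mm thick; 76 by 76 mm inside. Origin: centre of its underside, on top of the cage floor (4 mm above the table).
- tall_jar: The taller, narrower jar: clear round jar with pale contents and a white lid, 70 mm high, body 52 mm and lid (top 14 mm) 54 mm across, standing. About 120 g. Origin: centre of its underside, z up.
- cup: Open black round cup, 50 mm high, 56 mm across the rim and 52 mm at the foot, wall 3 mm, standing mouth up. About 60 g. Origin: centre of its underside, z up.
- block: Cork block lying flat, 60 (own x) by 44 (own y) by 28 mm high, at any yaw. About 60 g. Origin: centre of its underside, z up.
- dish: Shallow closed glass dish with a tan food disc inside, 62 mm across (60 mm in its solid body), 18 mm high, lying flat. About 50 g. Origin: centre of its underside, z up.
- squat_jar: The squat jar, not to be moved: same make as the taller jar (clear, white lid), but lower and wider: 40 mm high, lid 70 mm across; loose, standing among the other things. Origin: centre of its underside.
- rack: White vial rack with six small stoppered vials, fixed to the table among the loose things, not used: 50 (own x) by 70 (own y) mm, 58 mm high. Origin: centre of its underside.
Mind the look-alikes: they are no part of the job. Leave any orange or purple look-alike of the dish alone.

How it is judged:
By the outcome, as a careful person would: the job done as asked, in the order asked, and still so for the second after the job is handed in, with the robot touching nothing.
It also fails if it takes over 115 s, if anything falls off the work surface, if the arm or the gripper's body presses on something with over 40 N, if the wrist force passes 120 N, or if a joint passes its speed limit or range.

## Working session

There is one attempt and no reset: what is moved stays moved. The work goes in short steps, Python scripts to look and compute and a shell command to move; the robot and the scene stay as the last step left them, time stands still between calls to the robot, and variables do not carry over. Pictures are saved under pics/ and viewed, and the job is handed in when it is done.

```bash
mkdir -p pics; ls; python3 - <<'E'
from station import telemetry, vision, arm
import cv2
print(telemetry.observe())
for n in ["scene","side","wrist"]:
    print(n,vision.camera_params(n))
    cv2.imwrite(f"pics/{n}0.png",vision.capture(n)[:,:,::-1])
E
```

```text
pics
{'time': 0.0, 'qpos': array([-7.23117475e+01,  1.26773265e+01,  8.75266519e+01,  3.78545372e-04,
        7.99104212e+01, -7.22332191e+00]), 'joint_velocities': array([-0.13355402, -0.14034858,  0.01572659, -0.00987512,  0.02658022,
       -0.05957408]), 'joint_torque': array([ 6.23969827e-04, -4.96903825e+01, -3.89385152e+01, -9.64435844e-05,
        1.10027436e-02, -8.95442440e-06]), 'tcp_pos': array([ 263.08856268, -566.25147868,  230.16851429]), 'orientation': array([-1.79886555e+02, -1.47538634e-02,  2.49114931e+01]), 'wrist_force': array([-0.53400158,  0.11981245,  0.93610706]), 'torque': array([ 0.04590673,  0.02481188, -0.0462667 ]), 'grip_width': 0.9989136600199248}
scene {'mtx': array([[450.86921836,   0.        , 322.00670914],
       [  0.        , 450.86921836, 242.13744214],
       [  0.        ,   0.        ,   1.        ]]), 'xyz': array([1138.46505133, -301.25064797,  719.39854587]), 'orientation': array([-137.01995498,    0.78342385,   67.75175508])}
side {'mtx': array([[573.72708861,   0.        , 319.91806437],
       [  0.        , 573.72708861, 235.12791643],
       [  0.        ,   0.        ,   1.        ]]), 'xyz': array([-308.03004282,  793.82198808,  853.76621528]), 'orientation': array([-125.13280671,   -0.97259658, -134.28805281])}
wrist {'mtx': array([[425.37312702,   0.        , 323.51200293],
       [  0.        , 425.37312702, 238.41342622],
       [  0.        ,   0.        ,   1.        ]]), 'mount': array([[ 4.14883661e-04, -9.54217951e-01, -2.99111902e-01,
         7.68097189e+01],
       [ 9.99999869e-01,  4.85907309e-04, -1.63075658e-04,
         1.42029364e-01],
       [ 3.00950379e-04, -2.99111795e-01,  9.54218027e-01,
        -1.42467678e+02],
       [ 0.00000000e+00,  0.00000000e+00,  0.00000000e+00,
         1.00000000e+00]])}
```

View pics/scene0.png

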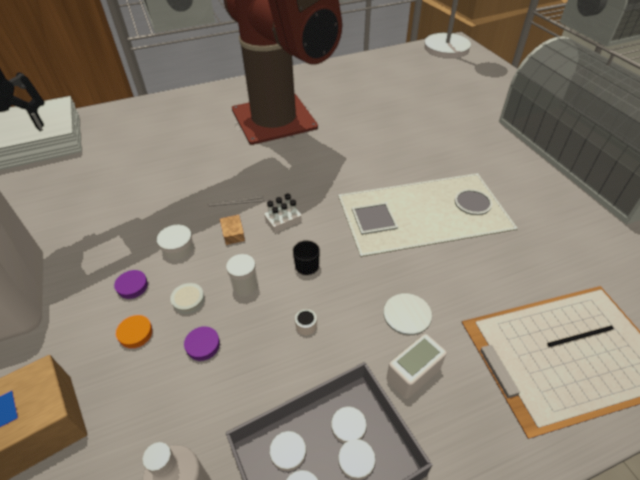

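View pics/side0.png

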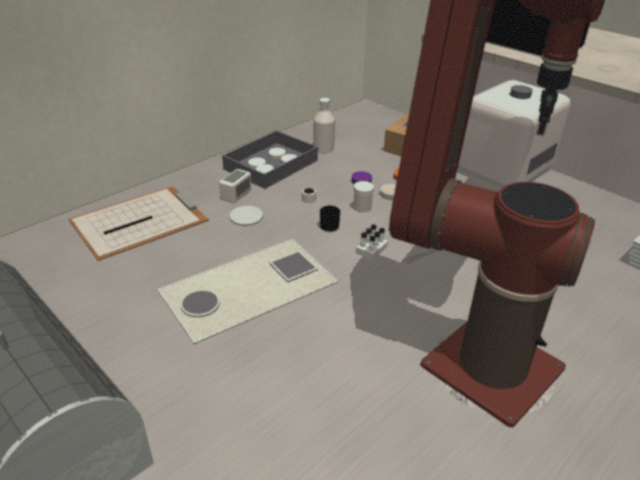

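View pics/wrist0.png

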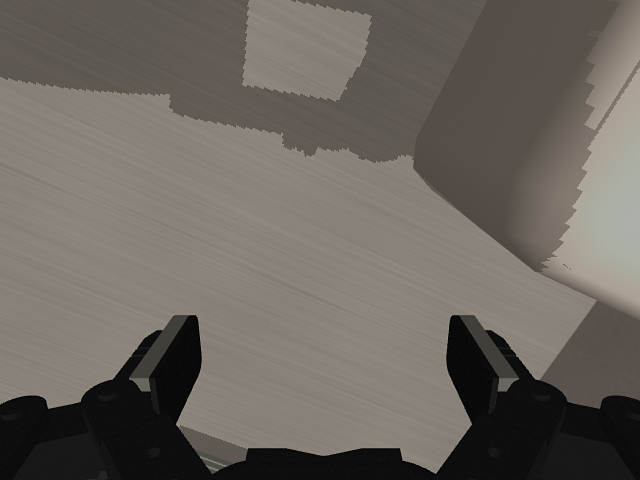

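Scene view: rack (283,212), cork block (232,229), black cup (306,258), squat jar (175,242), tall jar (242,273), tan dish (187,297), purple (131,284) and (202,343) and orange (134,331) look-alikes, square saucer (375,217), round saucer (473,202). The side view shows the same layout.

Jar candidates are (175,242), which is wide and low, and (242,273), which is narrow and tall, so it's the one meant. Dish candidates: tan (187,297) fits; the white plate (408,313) is too big, and the coloured ones are look-alikes. I'll confirm this in a crop.

```bash
cat > h.py <<'E'
import numpy as np, cv2
from scipy.spatial.transform import Rotation as R
from station import telemetry, vision, arm
def cam(n, st=None):
    p=vision.camera_params(n)
    if n=="wrist":
        st=st or telemetry.observe()
        T=np.eye(4);T[:3,:3]=R.from_euler('xyz',st['orientation'],degrees=True).as_matrix();T[:3,3]=st['tcp_pos']
        T=T@p['mount']
        return p['mtx'],T[:3,:3],T[:3,3]
    return p['mtx'],R.from_euler('xyz',p['orientation'],degrees=True).as_matrix(),np.array(p['xyz'])
def ray(c,uv,z):
    K,Rm,t=c; uv=np.atleast_2d(np.asarray(uv,float))
    d=np.c_[uv,np.ones(len(uv))]@np.linalg.inv(K).T@Rm.T
    return t+d*((z-t[2])/d[:,2])[:,None]
def proj(c,P):
    K,Rm,t=c; q=(np.atleast_2d(P)-t)@Rm@K.T
    return q[:,:2]/q[:,2:]
def shot(n,name=None):
    st=telemetry.observe(); im=vision.capture(n)[:,:,::-1].copy()
    if name: cv2.imwrite(f"pics/{name}.png",im)
    return im,cam(n,st),st
E
python3 - <<'E'
from h import *
im=cv2.imread('pics/scene0.png')
cv2.imwrite('pics/crop0.png',cv2.resize(im[180:370,100:350],None,fx=3,fy=3,interpolation=cv2.INTER_CUBIC))
c=cam('scene')
for n,uv,z in [('rack',(283,208),50),('block',(232,224),28),('cup',(306,248),50),('squat',(174,236),40),('tall',(241,265),70),('dish',(187,296),18),('sq',(375,217),10),('rd',(473,202),10),('c1',(340,194),4),('c2',(480,176),4),('c3',(514,228),4),('c4',(368,249),4)]:
    print(n,ray(c,uv,z).round(0))
E
```

```text
rack [[ 430. -113.   50.]]
block [[ 411. -227.   28.]]
cup [[ 560. -109.   50.]]
squat [[ 411. -350.   40.]]
tall [[ 570. -243.   70.]]
dish [[ 560. -355.   18.]]
sq [[498.  80.  10.]]
rd [[542. 312.  10.]]
c1 [[388.  42.   4.]]
c2 [[463. 390.   4.]]
c3 [[644. 350.   4.]]
c4 [[575.  25.   4.]]
```

View pics/crop0.png

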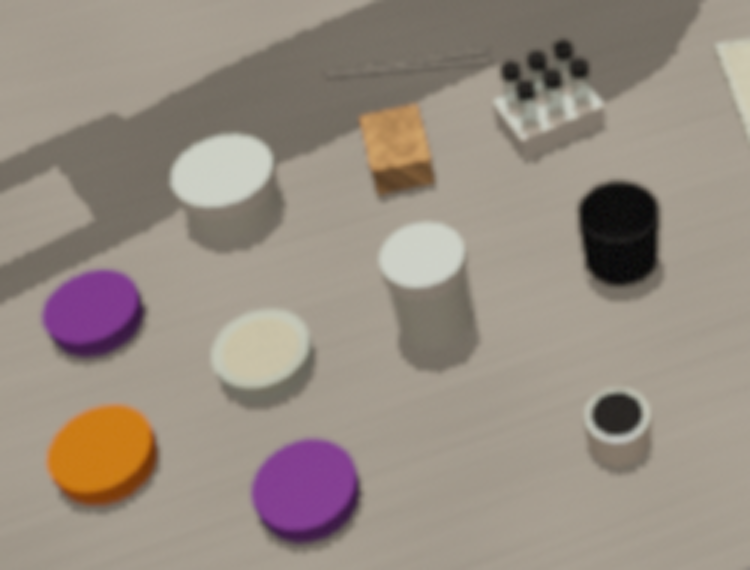

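The crop confirms the tall narrow jar at (242,273) and the tan dish at (187,297). Next I'll move above the objects for a wrist view.

```bash
python3 -m jog '[[0.0345,-0.0136,0,0,0,0,-1],[0.0345,-0.0136,0,0,0,0,-1],[0.0345,-0.0136,0,0,0,0,-1],[0.0345,-0.0136,0,0,0,0,-1],[0.0345,-0.0136,0,0,0,0,-1],[0.0345,-0.0136,0,0,0,0,-1],[0.0345,-0.0136,0,0,0,0,-1],[0.0345,-0.0136,0,0,0,0,-1],[0.0345,-0.0136,0,0,0,0,-1],[0.0345,-0.0136,0,0,0,0,-1],[0.0345,-0.0136,0,0,0,0,-1],[0.0345,-0.0136,0,0,0,0,-1],[0,0,0,0,0,6.25,-1],[0,0,0,0,0,6.25,-1],[0,0,0,0,0,6.25,-1],[0,0,0,0,0,6.16,-1],[0,0,0,0,0,0,-1],[0,0,0,0,0,0,-1]]' 40
python3 - <<'E'
from h import *
shot('wrist','w1')
E
```

```text
time: 1.65
tcp_pos: [569.8, -244.3, 230.9]
orientation: [-180.0, 0.0, 0.2]
wrist_force: [0.1, 1.1, 0.6]
grip_width: 0.994
```

View pics/w1.png

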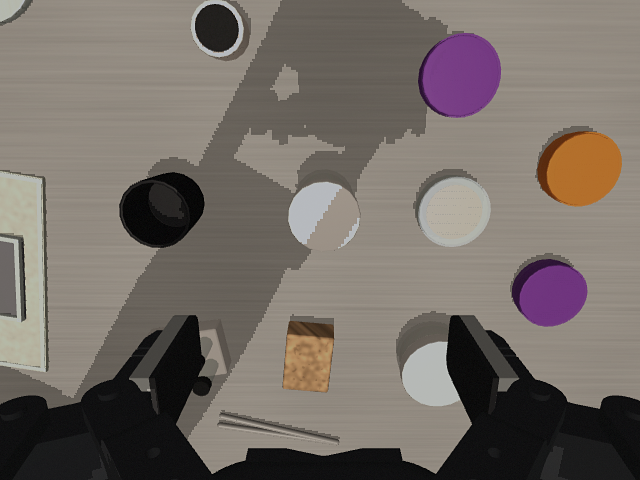

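Wrist view: tall jar lid (324,216), cup mouth (157,211), dish (454,212), block top (309,362), squat jar (437,374), rack (215,350) behind the left finger. I'll measure these from masks.

```bash
cat >> h.py <<'E'
def mask_contour(m,seed):
    m=cv2.morphologyEx(m.astype(np.uint8)*255,cv2.MORPH_OPEN,np.ones((3,3)))
    cs,_=cv2.findContours(m,cv2.RETR_EXTERNAL,cv2.CHAIN_APPROX_NONE)
    cs=[k for k in cs if cv2.pointPolygonTest(k,seed,False)>=0]
    return max(cs,key=cv2.contourArea)[:,0] if cs else None
def circ(c,cnt,z):
    P=ray(c,cnt,z)[:,:2]; A=np.c_[2*P,np.ones(len(P))]
    w=np.ones(len(P),bool)
    for _ in range(4):
        s=np.linalg.lstsq(A[w],(P[w]**2).sum(1),rcond=None)[0]; r=np.sqrt(s[2]+s[0]**2+s[1]**2)
        e=abs(np.hypot(*(P-s[:2]).T)-r); w=e<max(1.0,np.percentile(e,75))
    return s[:2].round(1),(2*r).round(1),w.mean().round(2),e[w].mean().round(2)
E
python3 - <<'E'
from h import *
im=cv2.imread('pics/w1.png'); c=cam('wrist')
hsv=cv2.cvtColor(im,cv2.COLOR_BGR2HSV); b,g,r=[im[:,:,i].astype(int) for i in range(3)]
for p in [(324,216),(340,235),(300,240),(454,212),(480,212),(437,374),(309,362),(130,215),(450,300),(250,300)]: print(p,im[p[1],p[0]],hsv[p[1],p[0]])
bk=mask_contour((hsv[:,:,1]>90)&(r>90)&(hsv[:,:,0]<25),(309,365))
rc=cv2.minAreaRect(bk); bx=cv2.boxPoints(rc); print('block',bx.round(),ray(c,bx,28).round(1)[:,:2], rc)
cup=mask_contour((im.max(2)<45),(135,215)); print('cup', circ(c,cup,50),cv2.boundingRect(cup))
vis=im.copy()
cv2.drawContours(vis,[cup[:,None],bk[:,None]],-1,(0,255,0),1); cv2.imwrite('pics/v1.png',vis)
E
```

```text
(324, 216) [135 146 157] [ 15  36 157]
(340, 235) [134 145 155] [ 16  35 155]
(300, 240) [191 187 184] [107   9 191]
(454, 212) [161 175 181] [ 21  28 181]
(480, 212) [159 174 180] [ 21  30 180]
(437, 374) [182 185 182] [ 60   4 185]
(309, 362) [ 83 123 161] [ 15 124 161]
(130, 215) [9 7 7] [120  57   9]
(450, 300) [132 143 151] [ 17  32 151]
(250, 300) [86 93 99] [16 33 99]
block [[282. 388.]
 [287. 331.]
 [334. 335.]
 [329. 392.]] [[ 387.7 -205.1]
 [ 449.4 -211.1]
 [ 445.6 -254.1]
 [ 383.5 -250.2]] ((307.8689880371094, 361.57244873046875), (47.16983413696289, 57.46747589111328), 4.763641834259033)
cup (array([ 567.8, -119.4]), np.float64(63.7), np.float64(0.75), np.float64(1.38)) (122, 172, 82, 76)
```

View pics/v1.png

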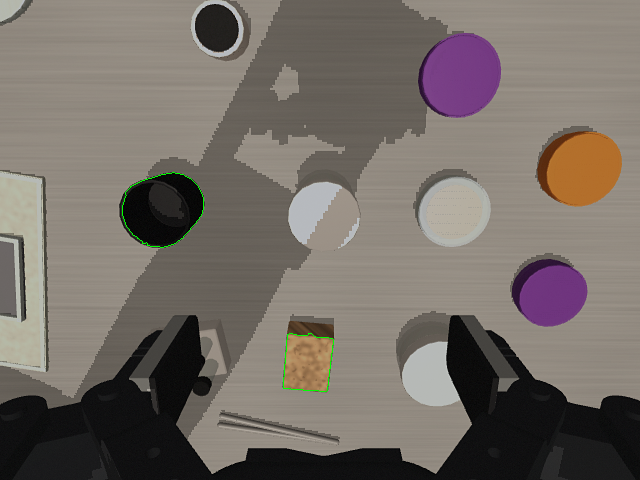

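```bash
python3 - <<'E'
from h import *
c=cam('wrist')
P=ray(c,[(288,216),(360,216),(324,250),(324,181)],70).round(1);print(P)
im=cv2.imread('pics/w1.png'); cv2.imwrite('pics/w1j.png',cv2.resize(im[160:280,270:510],None,fx=3,fy=3,interpolation=cv2.INTER_NEAREST))
print(telemetry.observe()['tcp_pos'])
E
```

```text
[[ 568.6 -218.1   70. ]
 [ 568.8 -271.1   70. ]
 [ 542.3 -244.7   70. ]
 [ 594.6 -244.5   70. ]]
[ 569.84189845 -244.38195289  231.01592029]
```

View pics/w1j.png

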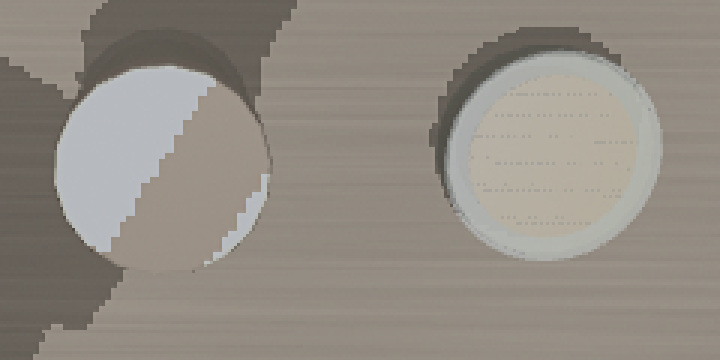

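The lid measures 53 mm across at z 70, matching the 54 mm given. Its centre is (568.6, -244.6), and the TCP is already almost over it. Descending now.

```bash
python3 -m jog '[[-0.001,0,0.036,0,0,0,-1],[0,0,0.036,0,0,0,-1],[0,0,0.036,0,0,0,-1],[0,0,0.036,0,0,0,-1],[0,0,0.036,0,0,0,-1],[0,0,0.02,0,0,0,-1],[0,0,0.015,0,0,0,-1],[0,0,0,0,0,0,-1],[0,0,0,0,0,0,0],[0,0,0,0,0,0,1],[0,0,0,0,0,0,1],[0,0,0,0,0,0,1],[0,0,0,0,0,0,1],[0,0,0,0,0,0,1],[0,0,0,0,0,0,1],[0,0,0,0,0,0,1],[0,0,0,0,0,0,1],[0,0,0,0,0,0,1]]' 40
```

```text
time: 3.2
tcp_pos: [570.4, -245.1, 18.5]
orientation: [179.9, -0.2, 0.0]
wrist_force: [-0.3, 2.5, 6.6]
grip_width: 0.609
```

Gripped: the opening is 51.8 mm. Lifting and moving to a viewpoint between the saucers.

```bash
python3 -m jog '[[0,0,-0.02,0,0,0,1],[0,0,-0.035,0,0,0,1],[0,0,-0.035,0,0,0,1],[0,0,-0.035,0,0,0,1],[0,-0.02,-0.035,0,0,0,1],[0,-0.037,0,0,0,0,1],[0,-0.037,0,0,0,0,1],[0,-0.037,0,0,0,0,1],[0,-0.037,0,0,0,0,1],[0,-0.037,0,0,0,0,1],[0,-0.037,0,0,0,0,1],[0,-0.037,0,0,0,0,1],[0,-0.037,0,0,0,0,1],[0,-0.037,0,0,0,0,1],[0,-0.037,0,0,0,0,1],[0,-0.037,0,0,0,0,1],[0,-0.02,0,0,0,0,1],[0,0,0,0,0,0,1],[0,0,0,0,0,0,1]]'
python3 - <<'E'
from h import *
shot('wrist','w2')
E
```

```text
time: 4.78
tcp_pos: [568.6, 203.6, 176.3]
orientation: [180.0, -0.0, 0.2]
wrist_force: [0.7, -0.1, -1.3]
grip_width: 0.606
```

View pics/w2.png

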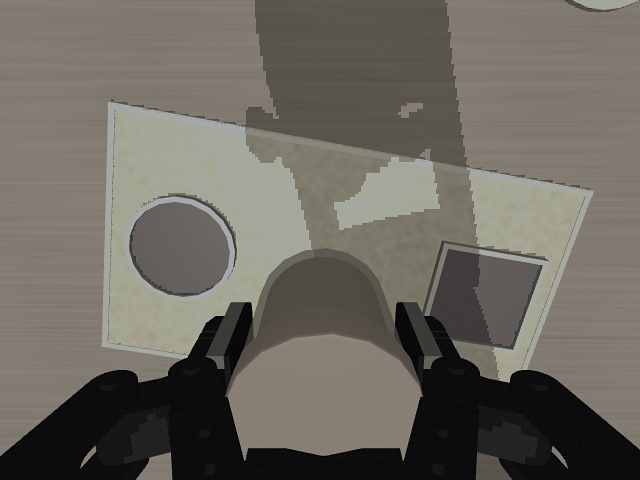

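Wrist view: round saucer (182,246), square saucer (487,297), and the cage-floor corners at (112,102), (592,190) and (102,347). The jar hangs straight in the grip.

```bash
python3 - <<'E'
from h import *
im=cv2.imread('pics/w2.png'); c=cam('wrist')
hsv=cv2.cvtColor(im,cv2.COLOR_BGR2HSV)
for p in [(180,250),(133,220),(120,250),(480,310),(455,320),(500,270),(445,290)]: print(p,im[p[1],p[0]],hsv[p[1],p[0]])
g=im[:,:,1]
dark=(g<130)
rd=mask_contour((g<140),(180,250)); print('in@11',circ(c,rd,11),'in@7',circ(c,rd,7),cv2.boundingRect(rd))
sq=mask_contour((g<125)&(hsv[:,:,1]<50),(500,300))
print(cv2.boundingRect(sq))
print('cage',ray(c,[(110,101),(594,189),(102,347)],4).round(1))
vis=im.copy();cv2.drawContours(vis,[rd[:,None]],-1,(0,255,0),1);cv2.drawContours(vis,[sq[:,None]],-1,(0,0,255),1)
cv2.imwrite('pics/v2.png',vis)
cv2.imwrite('pics/v2r.png',cv2.resize(vis[170:320,90:290],None,fx=3.5,fy=3.5,interpolation=cv2.INTER_NEAREST))
E
```

```text
(180, 250) [ 95  97 102] [  9  18 102]
(133, 220) [167 168 165] [ 80   5 168]
(120, 250) [143 162 164] [ 27  33 164]
(480, 310) [59 59 64] [ 0 20 64]
(455, 320) [59 60 63] [ 8 16 63]
(500, 270) [90 92 96] [10 16 96]
(445, 290) [60 60 64] [ 0 16 64]
in@11 (array([476.9, 205.6]), np.float64(531.3), np.float64(0.75), np.float64(17.05)) in@7 (array([474.7, 205.6]), np.float64(538.2), np.float64(0.75), np.float64(17.27)) (0, 0, 640, 480)
(200, 150, 342, 250)
cage [[6.480e+02 3.530e+02 4.000e+00]
 [5.859e+02 2.000e-01 4.000e+00]
 [4.506e+02 3.891e+02 4.000e+00]]
```

View pics/v2r.png

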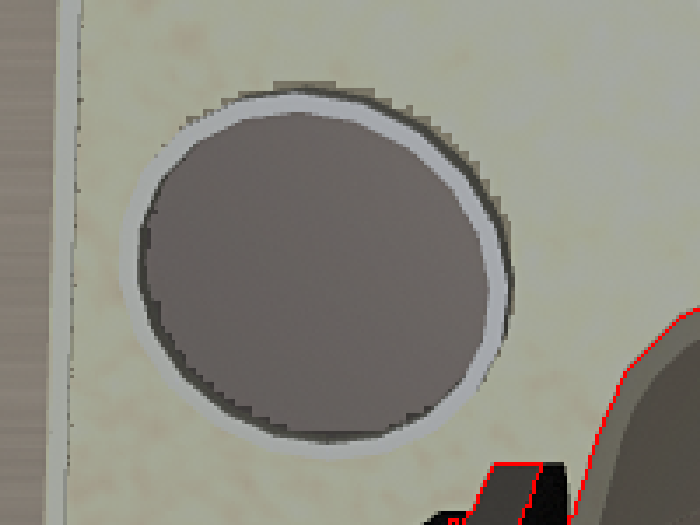

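View pics/v2.png

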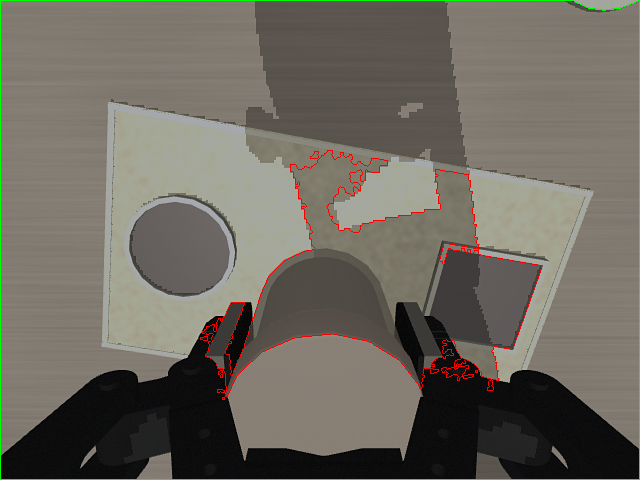

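```bash
python3 - <<'E'
from h import *
im=cv2.imread('pics/w2.png'); c=cam('wrist')
g=im[:,:,1]; m=np.zeros_like(g,bool); m[180:310,105:250]=True
rd=mask_contour((g<135)&m,(180,250)); print('in@11',circ(c,rd,11),cv2.boundingRect(rd))
print('sq TL,TR,BR outer',ray(c,[(441,241),(549,260),(513,350)],11).round(1))
print(ray(c,[(447,247),(543,264),(513,349)],11).round(1))
cv2.imwrite('pics/v2s.png',cv2.resize(im[220:380,410:570],None,fx=4,fy=4,interpolation=cv2.INTER_NEAREST))
K,Rm,t=c
E
```

```text
in@11 (array([539. , 313.1]), np.float64(75.6), np.float64(1.0), np.float64(0.22)) (129, 202, 100, 95)
sq TL,TR,BR outer [[547.1 113.2  11. ]
 [531.9  28.7  11. ]
 [452.7  45.8  11. ]]
[[542.3 108.2  11. ]
 [528.6  32.8  11. ]
 [453.6  45.9  11. ]]
```

View pics/v2s.png

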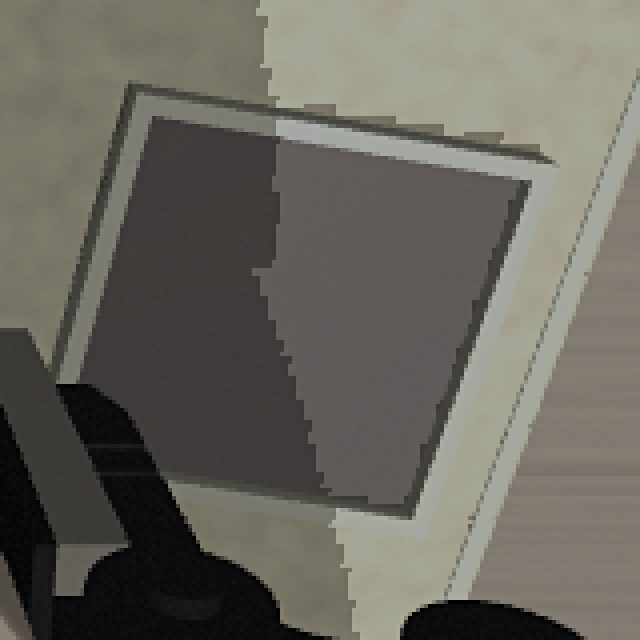

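Round saucer: (539.0, 313.1), inner diameter 75.6 against 76 given. The midpoint from the cage corners puts the saucers at (539.1, 312.9) and (497.5, 76.5), and the square saucer measures about (498, 77), so they agree. The cage centre is about (518.3, 194.8), with yaw -10°.

```bash
python3 -m jog '[[-0.007,-0.027,0,0,0,0,1],[-0.007,-0.027,0,0,0,0,1],[-0.007,-0.028,0,0,0,0,1],[-0.007,-0.0275,0.0,0,0,0,1],[0,0,0.03,0,0,0,1],[0,0,0.035,0,0,0,1],[0,0,0.035,0,0,0,1],[0,0,0.03,0,0,0,1],[0,0,0,0,0,0,1],[0,0,0,0,0,0,1],[0,0,0,0,0,0,1]]'
python3 -c "
from h import *
o=telemetry.observe();print(o['tcp_pos'],o['wrist_force'])
shot('wrist','w3')"
```

```text
time: 5.75
tcp_pos: [542.7, 311.6, 48.3]
orientation: [-180.0, -0.1, -0.1]
wrist_force: [1.1, -0.1, 0.1]
grip_width: 0.606
[542.67509973 311.6158587   48.33689526] [ 1.05799611 -0.06749625  0.10271653]
```

View pics/w3.png

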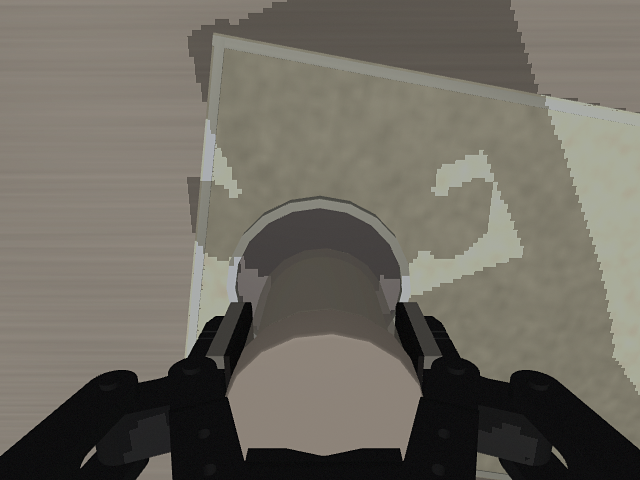

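```bash
python3 -m jog '[[0,0,0,0,0,0,1],[0,0,0,0,0,0,1],[0,0,0,0,0,0,1]]'; python3 - <<'E'
from h import *
for i in range(4):
    im,c,o=shot('wrist','w4'); print(o['tcp_pos'].round(2),o['time'])
for p in [(232,290),(320,197),(406,290),(258,222),(385,222)]: print(p, (ray(c,p,11)-o['tcp_pos']).round(1))
cv2.imwrite('pics/w4c.png',cv2.resize(im[180:380,220:420],None,fx=3,fy=3,interpolation=cv2.INTER_NEAREST))
E
```

```text
time: 6.05
tcp_pos: [542.1, 312.5, 48.2]
orientation: [-179.9, -0.2, 0.0]
wrist_force: [0.1, -0.7, -1.9]
grip_width: 0.61
[542.1  312.47  48.17] 6.05
[541.73 312.37  47.67] 6.1
[541.47 312.33  47.3 ] 6.15
[541.2  312.28  46.93] 6.2
(232, 290) [[ -3.8  41.8 -35.9]]
(320, 197) [[ 39.4   1.5 -35.9]]
(406, 290) [[ -3.7 -37.7 -35.9]]
(258, 222) [[ 28.4  28.5 -35.9]]
(385, 222) [[ 28.4 -26.7 -35.9]]
```

View pics/w4c.png

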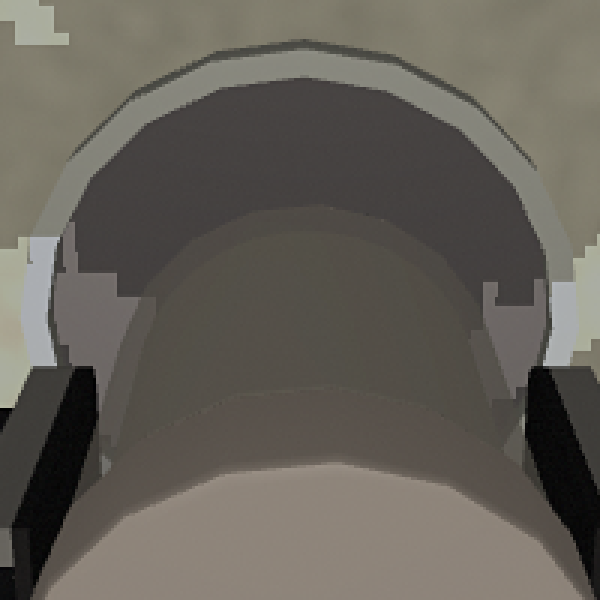

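```bash
python3 - <<'E'
from h import *
im,c,o=shot('wrist'); print(o['tcp_pos'].round(2))
for z in (28,30): print((ray(c,(321.7,248.5),z)-o['tcp_pos']).round(1))
E
```

```text
[541.1  312.18  46.69]
[[ 22.1   0.7 -18.7]]
[[ 22.8   0.7 -16.7]]
```

```bash
python3 -m jog '[[0,-0.001,0.008,0,0,0,1],[0,0,0.008,0,0,0,1],[0,0,0.003,0,0,0,1],[0,0,0,0,0,0,1],[0,0,0,0,0,0,1],[0,0,0,0,0,0,1],[0,0,0,0,0,0,1],[0,0,0,0,0,0,1]]'
python3 -m jog '[[0,0,0.001,0,0,0,1],[0,0,0.0005,0,0,0,1],[0,0,0,0,0,0,1],[0,0,0,0,0,0,1],[0,0,0,0,0,0,1]]'
```

```text
time: 6.97
tcp_pos: [541.0, 313.0, 27.2]
orientation: [180.0, 0.0, 0.0]
wrist_force: [0.5, -0.5, -2.1]
grip_width: 0.61
time: 7.38
tcp_pos: [541.0, 313.0, 25.8]
orientation: [180.0, 0.0, 0.0]
wrist_force: [0.3, -0.1, -1.1]
grip_width: 0.613
```

```bash
python3 -m jog '[[0,0,0.0007,0,0,0,1],[0,0,0,0,0,0,1],[0,0,0,0,0,0,1],[0,0,0,0,0,0,1]]'
python3 -m jog '[[0,0,0.0007,0,0,0,1],[0,0,0,0,0,0,1],[0,0,0,0,0,0,1],[0,0,0,0,0,0,1]]'
```

```text
time: 7.72
tcp_pos: [541.1, 313.2, 25.6]
orientation: [-180.0, -0.0, 0.0]
wrist_force: [-1.5, -0.8, 3.4]
grip_width: 0.611
time: 8.05
tcp_pos: [541.3, 313.3, 25.5]
orientation: [-180.0, -0.0, 0.0]
wrist_force: [-3.6, -0.1, 7.8]
grip_width: 0.609
```

In contact, so I'll release and rise.

```bash
python3 -m jog '[[0,0,0,0,0,0,-0.5],[0,0,0,0,0,0,-0.7],[0,0,0,0,0,0,-1],[0,0,0,0,0,0,-1],[0,0,-0.02,0,0,0,-1],[0,0,-0.035,0,0,0,-1],[0,0,-0.035,0,0,0,-1],[0,0,-0.035,0,0,0,-1],[0,0,-0.035,0,0,0,-1],[0,0.035,-0.02,0,0,0,-1],[0,0.035,0,0,0,0,-1],[0,0.035,0,0,0,0,-1],[0,0,0,0,0,0,-1],[0,0,0,0,0,0,-1],[0,0,0,0,0,0,-1],[0,0,0,0,0,0,-1]]'
python3 -c "
from h import *
im,c,o=shot('wrist','w5');print(o['tcp_pos'])"
```

```text
time: 9.38
tcp_pos: [540.9, 208.9, 204.1]
orientation: [-180.0, 0.0, 0.0]
wrist_force: [-0.3, 0.2, 0.1]
grip_width: 1.001
[540.86786483 208.89164483 204.11363057]
```

View pics/w5.png

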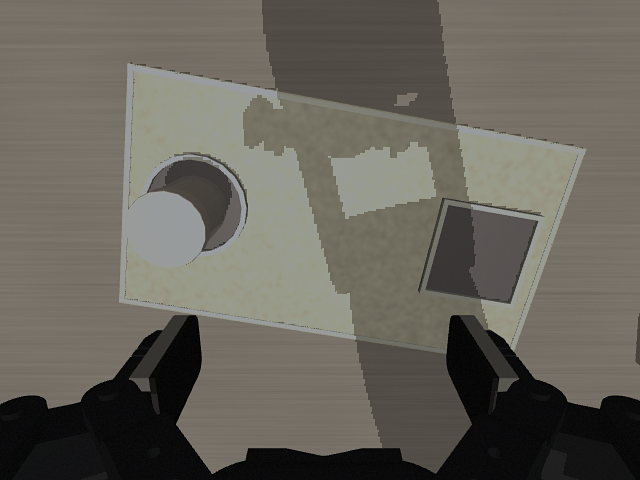

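The jar stands in the round saucer with its lid at (166,228). The whole floor and the square saucer are visible, so I'll measure both.

```bash
python3 - <<'E'
from h import *
im=cv2.imread('pics/w5.png'); c=cam('wrist')
g=im[:,:,1]; hsv=cv2.cvtColor(im,cv2.COLOR_BGR2HSV)
print(im[228,166],im[228,127],im[270,150])
lid=mask_contour((im[:,:,0]>160)&(np.ptp(im.astype(int),axis=2)<14),(166,228)); print('lid',circ(c,lid,77),cv2.boundingRect(lid))
# approx corners of cage
print('cage',ray(c,[(128,64),(585,149),(119,303)],4).round(1))
m=np.zeros_like(g,bool);m[190:315,410:555]=1
sq=mask_contour((g<105)&m&(hsv[:,:,0].astype(int)*0+np.ptp(im.astype(int),axis=2)<10),(480,250))
r=cv2.minAreaRect(sq)
h=cv2.approxPolyDP(sq[:,None],6,True)[:,0]; print(h,ray(c,h,8).round(1)[:,:2], r)
vis=im.copy();cv2.drawContours(vis,[lid[:,None],sq[:,None]],-1,(0,255,0),1);cv2.imwrite('pics/v5.png',cv2.resize(vis[130:330,100:560],None,fx=1.7,fy=1.7))
E
```

```text
[155 155 152] [153 155 153] [135 153 151]Traceback (most recent call last):
  File "<stdin>", line 5, in <module>
  File "h.py", line 29, in circ
    P=ray(c,cnt,z)[:,:2]; A=np.c_[2*P,np.ones(len(P))]
      ~~~^^^^^^^^^
  File "h.py", line 14, in ray
    d=np.c_[uv,np.ones(len(uv))]@np.linalg.inv(K).T@Rm.T
      ~~~~~~~~~~~~~~~~~~~~~~~~~~^~~~~~~~~~~~~~~~~~~
ValueError: matmul: Input operand 1 has a mismatch in its core dimension 0, with gufunc signature (n?,k),(k,m?)->(n?,m?) (size 3 is different from 2)
```

```bash
python3 - <<'E'
from h import *
im=cv2.imread('pics/w5.png'); c=cam('wrist')
g=im[:,:,1]; pt=np.ptp(im.astype(int),axis=2)
m0=np.zeros_like(g,bool);m0[180:280,126:215]=1
lid=mask_contour(m0&(im[:,:,0]>145)&(pt<8),(166,228)); print('lid',circ(c,lid,77),cv2.boundingRect(lid))
print('cage',ray(c,[(128,64),(585,149),(119,303)],4).round(1))
m=np.zeros_like(g,bool);m[190:315,410:555]=1
sq=mask_contour((g<112)&m&(pt<11),(480,250))
h=cv2.approxPolyDP(sq[:,None],6,True)[:,0]; print(h.tolist(),ray(c,h,8).round(1)[:,:2])
vis=im.copy();cv2.drawContours(vis,[lid[:,None],sq[:,None]],-1,(0,255,0),1);cv2.imwrite('pics/v5.png',cv2.resize(vis[130:330,100:560],None,fx=1.7,fy=1.7))
E
```

```text
lid (array([538.5, 314. ]), np.float64(51.6), np.float64(0.98), np.float64(0.21)) (126, 192, 79, 76)
cage [[646.6 355.6   4. ]
 [584.7   2.4   4. ]
 [449.7 390.4   4. ]]
[[448, 205], [422, 293], [510, 303], [537, 221]] [[540.1 107.9]
 [461.8 123.5]
 [452.4  45.8]
 [526.7  33.5]]
```

View pics/v5.png

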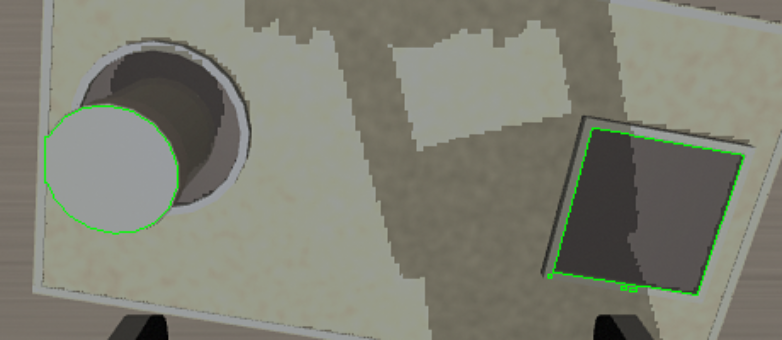

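The jar is within 1 mm of the saucer centre. Next is the cup: move above it and measure.

```bash
python3 -m jog '[[0.003,0.036,0,0,0,0,-1],[0.003,0.036,0,0,0,0,-1],[0.003,0.036,0,0,0,0,-1],[0.003,0.036,0,0,0,0,-1],[0.003,0.036,0,0,0,0,-1],[0.003,0.036,0,0,0,0,-1],[0.003,0.036,0,0,0,0,-1],[0,0.036,0,0,0,0,-1],[0,0.032,0,0,0,0,-1],[0,0,0,0,0,0,-1],[0,0,0,0,0,0,-1],[0,0,0,0,0,0,-1],[0,0,0,0,0,0,-1],[0,0,0,0,0,0,-1]]'
python3 -c "
from h import *
im,c,o=shot('wrist','w6');print(o['tcp_pos'])
cv2.imwrite('pics/w6c.png',cv2.resize(im[150:310,230:430],None,fx=4,fy=3.75)[:600])"
```

```text
time: 10.6
tcp_pos: [562.1, -110.4, 204.3]
orientation: [-180.0, 0.0, 0.1]
wrist_force: [-0.2, -0.2, -0.2]
grip_width: 0.996
[ 562.14753121 -110.35213029  204.2724857 ]
```

View pics/w6.png

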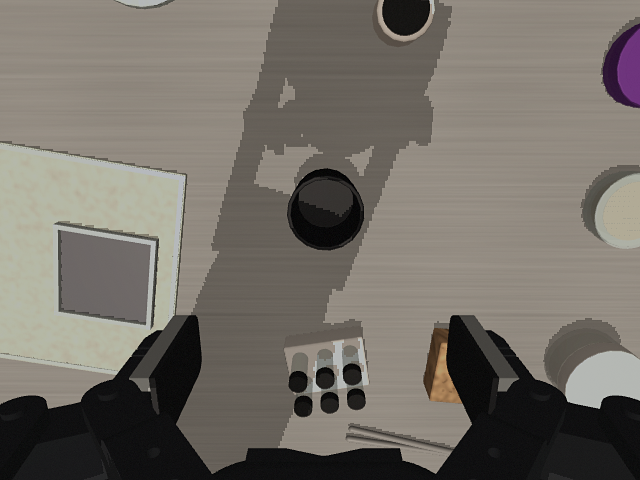

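View pics/w6c.png

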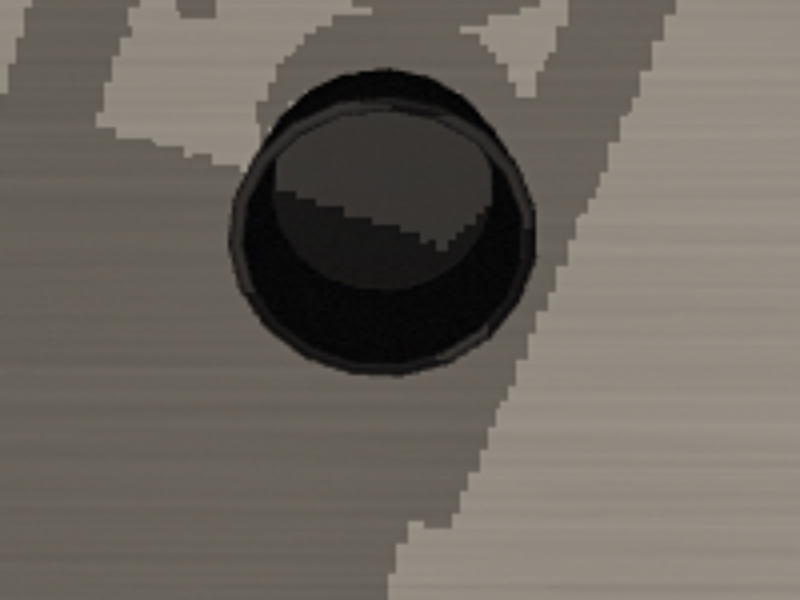

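Cup: rim spans u 287.3–363.8, v 176.7–250.3. The rack is behind it at (325,365), and the square saucer is at (107,275).

```bash
python3 -c "
from h import *
c=cam('wrist');print(telemetry.observe()['tcp_pos'])
print(ray(c,[(287.3,213),(363.8,213),(325.5,250.3),(325.5,176.7)],50).round(1))
print(ray(c,[(60,231),(154,242),(148,321),(62,307)],10).round(1))"
```

```text
[ 562.1433347  -110.46574583  204.3646467 ]
[[ 564.9  -84.3   50. ]
 [ 565.1 -139.3   50. ]
 [ 536.7 -111.9   50. ]
 [ 591.1 -111.7   50. ]]
[[539.1 107.3  10. ]
 [529.8  30.7  10. ]
 [456.3  44.6  10. ]
 [469.8 118.2  10. ]]
```

```bash
python3 -m jog '[[0.002,0.0014,0.03,0,0,0,-1],[0,0,0.036,0,0,0,-1],[0,0,0.036,0,0,0,-1],[0,0,0.036,0,0,0,-1],[0,0,0.033,0,0,0,-1],[0,0,0.02,0,0,0,-1],[0,0,0,0,0,0,-1],[0,0,0,0,0,0,-1],[0,0,0,0,0,0,-1],[0,0,0,0,0,0,-0.5],[0,0,0,0,0,0,0],[0,0,0,0,0,0,1],[0,0,0,0,0,0,1],[0,0,0,0,0,0,1],[0,0,0,0,0,0,1],[0,0,0,0,0,0,1],[0,0,0,0,0,0,1],[0,0,0,0,0,0,1],[0,0,0,0,0,0,1]]' 35
```

```text
time: 12.23
tcp_pos: [565.5, -113.7, 15.8]
orientation: [180.0, -0.2, -0.0]
wrist_force: [-1.4, 1.2, 6.2]
grip_width: 0.636
```

```bash
python3 -m jog '[[0,0,-0.02,0,0,0,1],[0,0,-0.035,0,0,0,1],[0,0,-0.035,0,0,0,1],[-0.011,-0.0316,0,0,0,0,1],[-0.011,-0.0316,0,0,0,0,1],[-0.011,-0.0316,0,0,0,0,1],[-0.011,-0.0316,0,0,0,0,1],[-0.011,-0.0316,0,0,0,0,1],[-0.011,-0.0316,0,0,0,0,1],[0,0,0.03,0,0,0,1],[0,0,0.025,0,0,0,1],[0,0,0,0,0,0,1],[0,0,0,0,0,0,1],[0,0,0,0,0,0,1],[0,0,0,0,0,0,1],[0,0,0,0,0,0,1],[0,0,0,0,0,0,1],[0,0,0,0,0,0,1],[0,0,0,0,0,0,1]]'
python3 -c "
from h import *
im,c,o=shot('wrist','w7');print(o['tcp_pos'])"
```

```text
time: 13.82
tcp_pos: [498.3, 76.1, 48.9]
orientation: [-180.0, -0.0, -0.0]
wrist_force: [0.3, -0.5, 0.1]
grip_width: 0.632
[498.31557985  76.11795258  48.86909384]
```

View pics/w7.png

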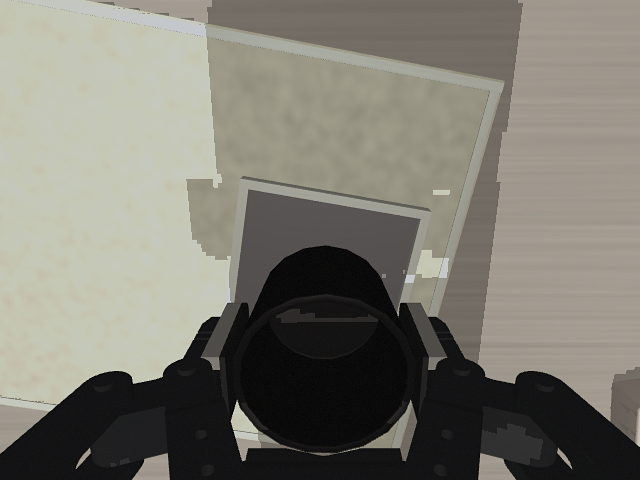

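The cup is in the grip over the square saucer. The saucer's far corners are at (242,178) and (430,210), and the cup's foot front is at (323,246).

```bash
python3 -c "
from h import *
im,c,o=shot('wrist');t=o['tcp_pos'];print(t)
P=ray(c,[(242,178),(430,210)],11);print(P.round(1),np.linalg.norm(P[1]-P[0]))
a=np.arctan2(*(P[0]-P[1])[:2]);print('yaw',-np.degrees(a)); m=P.mean(0)[:2]-42*np.array([np.cos(a),-np.sin(a)]);print('saucer',m,m-t[:2])
P=ray(c,[(248,190),(421,219)],11);print(P.round(1),np.linalg.norm(P[1]-P[0]))
m=P.mean(0)[:2]-38*np.array([np.cos(a),-np.sin(a)]);print('saucer in',m,m-t[:2])
f=ray(c,(323,246),t[2]-13.5)[0];print('cup foot ctr',f[:2]-[26,0]-t[:2])
r=ray(c,[(233,370),(415,370),(323,295),(323,452)],t[2]-13.5+50);print(r-t)
"
```

```text
[498.18851614  76.15242609  48.69561939]
[[545.4 110.8  11. ]
 [531.5  29.9  11. ]] 82.13525043754468
yaw -9.762279037375597
saucer [497.08653288  77.45339516] [-1.10198326  1.30096908]
[[540.3 108.5  11. ]
 [527.5  33.5  11. ]] 76.11943848538131
saucer in [496.42645808  77.45306989] [-1.76205807  1.3006438 ]
cup foot ctr [-1.13423128  0.17596875]
[[  3.70681147  26.10936963  36.5       ]
 [  3.74907954 -26.51689405  36.5       ]
 [ 27.44151387   0.07708701  36.5       ]
 [-25.75615809   0.08366777  36.5       ]]
```

```bash
python3 -m jog '[[-0.0012,-0.0012,0.01,0,0,0,1],[0,0,0.01,0,0,0,1],[0,0,0.003,0,0,0,1],[0,0,0,0,0,0,1],[0,0,0,0,0,0,1],[0,0,0,0,0,0,1],[0,0,0,0,0,0,1],[0,0,0,0,0,0,1]]'
python3 -m jog '[[0,0,0.001,0,0,0,1],[0,0,0.0005,0,0,0,1],[0,0,0,0,0,0,1],[0,0,0,0,0,0,1],[0,0,0,0,0,0,1]]'
python3 -m jog '[[0,0,0.001,0,0,0,1],[0,0,0,0,0,0,1],[0,0,0,0,0,0,1],[0,0,0,0,0,0,1]]'
```

```text
time: 14.58
tcp_pos: [497.1, 77.4, 25.7]
orientation: [180.0, -0.0, 0.0]
wrist_force: [0.2, 0.2, -1.2]
grip_width: 0.638
time: 15.0
tcp_pos: [496.8, 77.5, 23.9]
orientation: [-180.0, -0.0, -0.0]
wrist_force: [0.4, -0.1, -0.1]
grip_width: 0.635
time: 15.33
tcp_pos: [496.8, 77.4, 22.9]
orientation: [-180.0, -0.0, 0.0]
wrist_force: [0.1, 0.4, -0.7]
grip_width: 0.635
```

```bash
python3 -m jog '[[0,0,0.001,0,0,0,1],[0,0,0,0,0,0,1],[0,0,0,0,0,0,1],[0,0,0,0,0,0,1]]'
python3 -m jog '[[0,0,0.001,0,0,0,1],[0,0,0,0,0,0,1],[0,0,0,0,0,0,1],[0,0,0,0,0,0,1]]'
```

```text
time: 15.67
tcp_pos: [496.9, 77.5, 22.8]
orientation: [180.0, 0.0, 0.0]
wrist_force: [-3.8, 0.3, 8.6]
grip_width: 0.635
time: 16.0
tcp_pos: [497.0, 77.5, 22.8]
orientation: [180.0, 0.0, 0.0]
wrist_force: [-8.1, -0.3, 17.7]
grip_width: 0.633
```

```bash
python3 -m jog '[[0,0,-0.0015,0,0,0,1],[0,0,0,0,0,0,-0.4],[0,0,0,0,0,0,-0.6],[0,0,0,0,0,0,-1],[0,0,0,0,0,0,-1],[0,0,-0.02,0,0,0,-1],[0,0,-0.035,0,0,0,-1],[0,0,-0.035,0,0,0,-1],[0,0,-0.035,0,0,0,-1],[0,0,-0.035,0,0,0,-1],[0.02,0,-0.02,0,0,0,-1],[0,0,0,0,0,0,-1],[0,0,0,0,0,0,-1],[0,0,0,0,0,0,-1],[0,0,0,0,0,0,-1],[0,0,0,0,0,0,-1]]'
python3 -c "
from h import *
im,c,o=shot('wrist','w8');print(o['tcp_pos'])
cv2.imwrite('pics/w8c.png',cv2.resize(im[150:350,220:420],None,fx=3,fy=3,interpolation=cv2.INTER_NEAREST))"
```

```text
time: 17.33
tcp_pos: [515.3, 77.5, 200.4]
orientation: [-180.0, 0.2, 0.0]
wrist_force: [-0.2, -1.0, 0.1]
grip_width: 1.0
[515.34727918  77.46692636 200.44551117]
```

View pics/w8c.png

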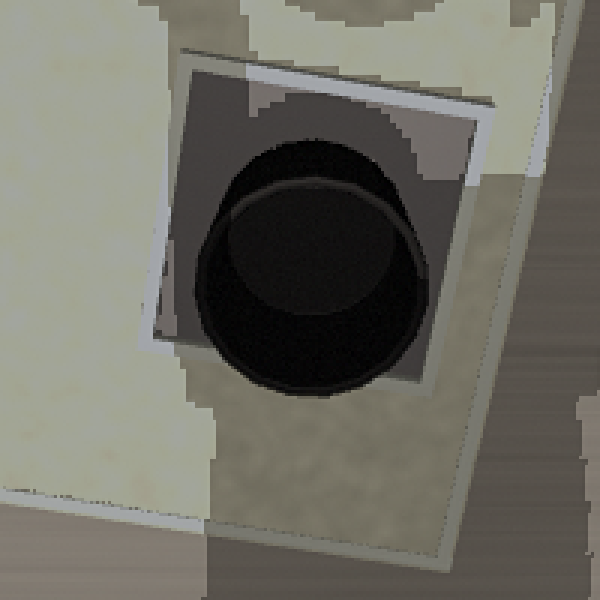

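```bash
python3 -c "
from h import *
c=cam('wrist');print(telemetry.observe()['tcp_pos'])
r=ray(c,[(285.3,246),(363,246),(324,209.3),(324,282.3)],57);print(r.round(1))
s=ray(c,[(284,173.3),(379.3,190.7),(360.3,278),(271,262.7)],11);print(s.round(1),s.mean(0))
"
```

```text
[515.56397948  77.4952011  200.7110124 ]
[[496.5 104.7  57. ]
 [496.6  49.6  57. ]
 [523.3  77.2  57. ]
 [468.6  77.2  57. ]]
[[540.9 108.5  11. ]
 [527.2  33.5  11. ]
 [452.6  46.6  11. ]
 [466.3 121.4  11. ]] [496.76027505  77.48524475  11.        ]
```

Cup (496.2, 77.2) against saucer (496.8, 77.5), so that placement is good. Now the block.

```bash
python3 -m jog '[[-0.01,0.034,0,0,0,0,-1],[-0.01,0.034,0,0,0,0,-1],[-0.01,0.034,0,0,0,0,-1],[-0.01,0.034,0,0,0,0,-1],[-0.01,0.034,0,0,0,0,-1],[-0.01,0.034,0,0,0,0,-1],[-0.01,0.034,0,0,0,0,-1],[-0.01,0.034,0,0,0,0,-1],[-0.01,0.035,0,0,0,0,-1],[0,0,0,0,0,5,-1],[0,0,0,0,0,0,-1],[0,0,0,0,0,0,-1],[0,0,0,0,0,0,-1],[0,0,0,0,0,0,-1],[0,0,0,0,0,0,-1],[0,0,0,0,0,0,-1]]'
python3 - <<'E'
from h import *
im,c,o=shot('wrist','w9');print(o['tcp_pos'],o['orientation'])
hsv=cv2.cvtColor(im,cv2.COLOR_BGR2HSV)
bk=mask_contour((hsv[:,:,1]>90)&(im[:,:,2]>90)&(hsv[:,:,0]<25),(320,230))
h=cv2.boxPoints(cv2.minAreaRect(bk)); print(h.round(1).tolist()); P=ray(c,h,28); print(P.round(1),P.mean(0))
cv2.drawContours(im,[bk[:,None]],-1,(0,255,0),1);cv2.imwrite('pics/v9.png',im)
E
```

```text
time: 18.72
tcp_pos: [427.1, -228.8, 202.4]
orientation: [-180.0, -0.0, -4.9]
wrist_force: [-0.2, -0.4, 0.1]
grip_width: 1.001
[ 427.11197624 -228.75315445  202.39538991] [-1.79998406e+02 -1.33197906e-03 -4.87567455e+00]
[[298.0, 187.0], [355.0, 187.0], [355.0, 261.0], [298.0, 261.0]]
[[ 446.7 -211.    28. ]
 [ 443.  -253.7   28. ]
 [ 383.8 -250.    28. ]
 [ 387.6 -204.9   28. ]] [ 415.2869715  -229.92465275   28.        ]
```

View pics/v9.png

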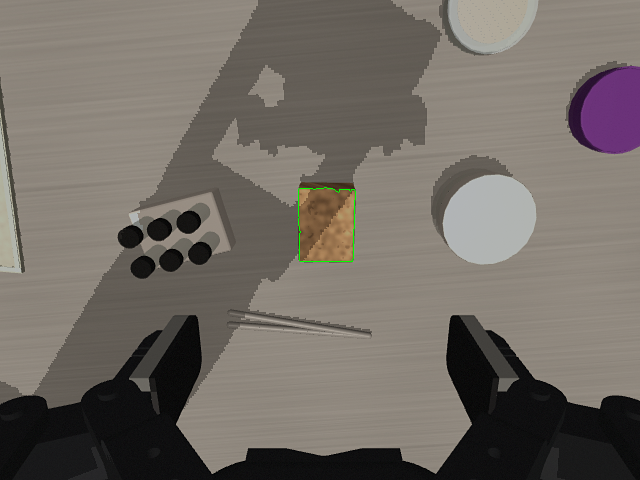

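Block top is centred at (326,225), axis-aligned with the tool, and measures 60 by 44. I'll check the finger clearance to the rack corner at (234,248) before going down.

```bash
python3 -c "
from h import *
c=cam('wrist')
for z in (0,30): print(z,ray(c,[(234,248),(214,192),(230,312),(370,334)],z).round(1)[:,:2].tolist())"
```

```text
0 [[393.8, -149.0], [443.3, -139.8], [333.9, -136.5], [301.0, -260.7]]
30 [[403.4, -156.5], [448.6, -148.1], [348.7, -145.1], [318.7, -258.5]]
```

```bash
python3 -m jog '[[-0.0115,0.0016,0,0,0,0,-0.5],[0,0,0.036,0,0,0,-0.5],[0,0,0.036,0,0,0,-0.5],[0,0,0.036,0,0,0,-0.5],[0,0,0.036,0,0,0,-0.5],[0,0,0.033,0,0,0,-0.5],[0,0,0.02,0,0,0,-0.5],[0,0,0,0,0,0,-0.5],[0,0,0,0,0,0,-0.5],[0,0,0,0,0,0,-0.5],[0,0,0,0,0,0,-0.2],[0,0,0,0,0,0,1],[0,0,0,0,0,0,1],[0,0,0,0,0,0,1],[0,0,0,0,0,0,1],[0,0,0,0,0,0,1],[0,0,0,0,0,0,1],[0,0,0,0,0,0,1],[0,0,0,0,0,0,1]]' 40
```

```text
time: 20.35
tcp_pos: [416.9, -231.4, 7.7]
orientation: [179.9, -0.2, -5.0]
wrist_force: [-1.2, -0.0, 7.1]
grip_width: 0.504
```

Gripped at 42.8 mm. Lifting well above the cup, then carrying to the cage centre.

```bash
python3 -m jog '[[0,0,-0.02,0,0,0,1],[0,0,-0.035,0,0,0,1],[0,0,-0.035,0,0,0,1],[0,0,-0.035,0,0,0,1],[0.0054,-0.0361,0,0,0,0,1],[0.0054,-0.0361,0,0,0,0,1],[0.0054,-0.0361,0,0,0,0,1],[0.0054,-0.0361,0,0,0,0,1],[0.0054,-0.0361,0,0,0,0,1],[0.0054,-0.0361,0,0,0,0,1],[0.0054,-0.0361,0,0,0,0,1],[0.0054,-0.0361,0,0,0,0,1],[0.0054,-0.0361,0,0,0,0,1],[0.0054,-0.0361,0,0,0,0,1],[0.0054,-0.0361,0,0,0,0,1],[0.0054,-0.0361,0,0,0,0,1],[0,0,0,0,0,5,1],[0,0,0,0,0,0,1],[0,0,0,0,0,0,1]]'
python3 -m jog '[[0,0,0.03,0,0,0,1],[0,0,0.03,0,0,0,1],[0,0,0.03,0,0,0,1],[0,0,0,0,0,0,1],[0,0,0,0,0,0,1],[0,0,0,0,0,0,1],[0,0,0,0,0,0,1],[0,0,0,0,0,0,1],[0,0,0,0,0,0,1],[0,0,0,0,0,0,1],[0,0,0,0,0,0,1]]'
python3 -c "
from h import *
im,c,o=shot('wrist','w10');print(o['tcp_pos'])"
```

```text
time: 21.93
tcp_pos: [517.3, 195.9, 130.8]
orientation: [180.0, -0.0, -9.8]
wrist_force: [0.3, 0.1, -1.2]
grip_width: 0.506
time: 22.85
tcp_pos: [517.9, 195.9, 41.1]
orientation: [-180.0, -0.1, -10.0]
wrist_force: [0.7, 0.2, -0.9]
grip_width: 0.507
[517.86775024 195.92852181  41.08115874]
```

View pics/w10.png

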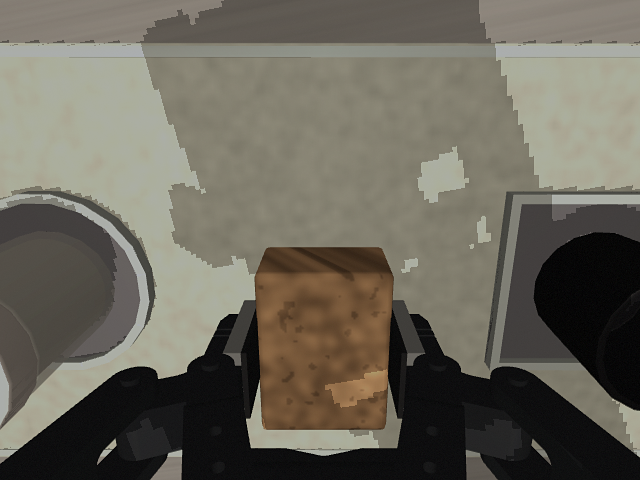

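The block is held squarely between the saucers, its top edges at v 272 and 428. The far cage edge is at v 44.

```bash
python3 -c "
from h import *
im,c,o=shot('wrist');t=o['tcp_pos'];print(t)
Rt=R.from_euler('xyz',o['orientation'],degrees=True).as_matrix()
f=lambda uv,z:((ray(c,uv,z)-t)@Rt).round(1)[:,:2].tolist()
print('cage edge',f([(200,44),(450,44)],4))
print('block',f([(323,272),(323,429),(256,272),(391,272),(262,429),(386,429)],t[2]+21.5))
print('saucers',f([(154,295),(509,193),(487,366)],11))
a=np.radians(-10);d=np.array([517.9,195.4])-t[:2];print('centre rel', d@[np.cos(a),np.sin(a)], d@[np.sin(a),-np.cos(a)])
"
```

```text
[517.7229056  195.89125429  40.86236023]
cage edge [[99.3, -47.8], [99.4, 48.8]]
block [[28.1, -0.1], [-30.4, -0.1], [28.1, -20.6], [28.2, 20.6], [-30.4, -21.3], [-30.3, 21.7]]
saucers [[-3.6, -75.2], [42.4, 76.1], [-39.8, 76.6]]
centre rel 0.2597093513464131 0.45303891782395767
```

```bash
python3 -m jog '[[0.0008,0.0004,0.012,0,0,0,1],[0,0,0.012,0,0,0,1],[0,0,0.003,0,0,0,1],[0,0,0,0,0,0,1],[0,0,0,0,0,0,1],[0,0,0,0,0,0,1],[0,0,0,0,0,0,1],[0,0,0,0,0,0,1]]'
python3 -m jog '[[0,0,0.001,0,0,0,1],[0,0,0.0005,0,0,0,1],[0,0,0,0,0,0,1],[0,0,0,0,0,0,1],[0,0,0,0,0,0,1]]'
python3 -m jog '[[0,0,0.001,0,0,0,1],[0,0,0,0,0,0,1],[0,0,0,0,0,0,1],[0,0,0,0,0,0,1]]'
```

```text
time: 23.62
tcp_pos: [517.9, 195.2, 13.0]
orientation: [180.0, 0.0, -10.0]
wrist_force: [0.7, -0.5, -1.2]
grip_width: 0.507
time: 24.03
tcp_pos: [518.2, 195.2, 11.9]
orientation: [-180.0, -0.0, -10.0]
wrist_force: [0.1, 0.5, -0.6]
grip_width: 0.505
time: 24.37
tcp_pos: [518.3, 195.3, 11.7]
orientation: [180.0, 0.0, -10.0]
wrist_force: [-3.1, -0.6, 6.1]
grip_width: 0.507
```

```bash
python3 -m jog '[[0,0,0,0,0,0,-0.2],[0,0,0,0,0,0,-0.4],[0,0,0,0,0,0,-0.5],[0,0,0,0,0,0,-0.5],[0,0,-0.02,0,0,0,-0.5],[0,0,-0.035,0,0,0,-0.5],[0,0,-0.035,0,0,0,-0.5],[0,0,-0.035,0,0,0,-1],[0,0,-0.035,0,0,0,-1],[0.01,0,-0.03,0,0,0,-1],[0,0,0,0,0,0,-1],[0,0,0,0,0,0,-1],[0,0,0,0,0,0,-1],[0,0,0,0,0,0,-1],[0,0,0,0,0,0,-1],[0,0,0,0,0,0,-1]]'
python3 - <<'E'
from h import *
im,c,o=shot('wrist','w11');print(o['tcp_pos'],o['orientation'])
hsv=cv2.cvtColor(im,cv2.COLOR_BGR2HSV)
bk=mask_contour((hsv[:,:,1]>80)&(im[:,:,2]>70)&(hsv[:,:,0]<25),(320,235))
h=cv2.boxPoints(cv2.minAreaRect(bk)); print(h.round(1).tolist()); P=ray(c,h,32); print(P.round(1),P.mean(0))
cv2.drawContours(im,[bk[:,None]],-1,(0,255,0),1);cv2.imwrite('pics/v11.png',im)
E
```

```text
time: 25.7
tcp_pos: [527.1, 193.3, 199.2]
orientation: [179.9, 0.2, -10.0]
wrist_force: [-0.2, 0.4, 0.2]
grip_width: 1.001
[527.0950578  193.33684538 199.24071518] [ 1.79938809e+02  1.53458814e-01 -9.99396986e+00]
[[294.0, 186.0], [352.0, 186.0], [352.0, 262.0], [294.0, 262.0]]
[[550.1 211.3  32. ]
 [542.8 169.3  32. ]
 [483.8 178.5  32. ]
 [491.6 222.8  32. ]] [517.10113447 195.47032848  32.        ]
```

View pics/v11.png

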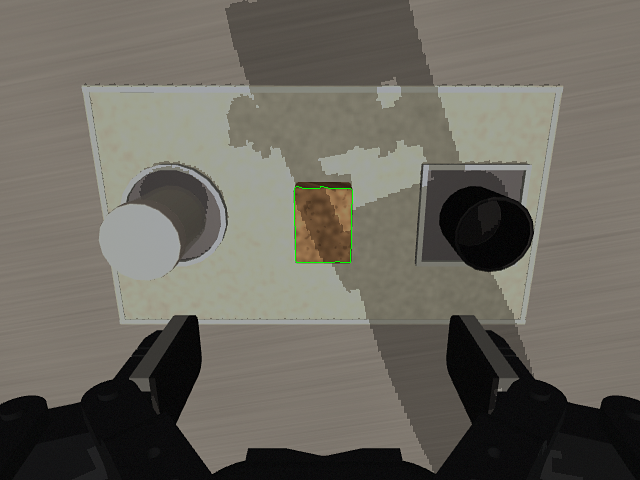

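Block at about (517.4, 195.5) against the cage centre (518, 195.4), aligned with the floor. Now to the dish.

```bash
python3 -m jog '[[0.0085,0.0356,0,0,0,0,-1],[0.0085,0.0356,0,0,0,0,-1],[0.0085,0.0356,0,0,0,0,-1],[0.0085,0.0356,0,0,0,0,-1],[0.0085,0.0356,0,0,0,0,-1],[0.0085,0.0356,0,0,0,0,-1],[0.0085,0.0356,0,0,0,0,-1],[0.0085,0.0356,0,0,0,0,-1],[0.0085,0.0356,0,0,0,0,-1],[0.0085,0.0356,0,0,0,0,-1],[0.0085,0.0356,0,0,0,0,-1],[0.0085,0.0356,0,0,0,0,-1],[0.0085,0.0356,0,0,0,0,-1],[0.0085,0.0356,0,0,0,0,-1],[0.0085,0.0356,0,0,0,0,-1],[0,0,0,0,0,0,-1],[0,0,0,0,0,0,-1],[0,0,0,0,0,0,-1],[0,0,0,0,0,0,-1],[0,0,0,0,0,0,-1]]'
python3 -m jog '[[0,0,0,0,0,0,-1],[0,0,0,0,0,0,-1],[0,0,0,0,0,0,-1]]'
python3 - <<'E'
from h import *
im,c,o=shot('wrist','w12');print(o['tcp_pos'],o['orientation'])
cv2.imwrite('pics/w12c.png',cv2.resize(im[150:290,230:420],None,fx=4,fy=4,interpolation=cv2.INTER_NEAREST))
E
```

```text
time: 27.42
tcp_pos: [561.2, -353.0, 200.9]
orientation: [-180.0, 0.0, -9.9]
wrist_force: [0.1, -0.1, -0.5]
grip_width: 1.001
time: 27.67
tcp_pos: [561.2, -353.9, 201.2]
orientation: [180.0, -0.0, -9.9]
wrist_force: [0.1, 0.4, -0.4]
grip_width: 0.997
[ 561.18829076 -353.85226857  201.22588381] [ 1.79989393e+02 -2.04169509e-02 -9.94078886e+00]
```

View pics/w12.png

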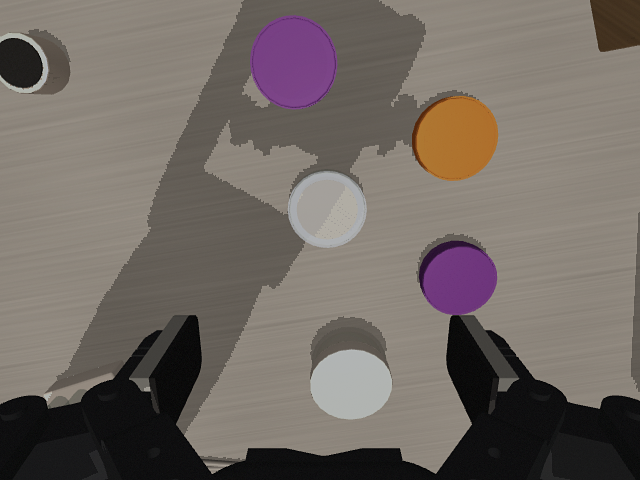

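View pics/w12c.png

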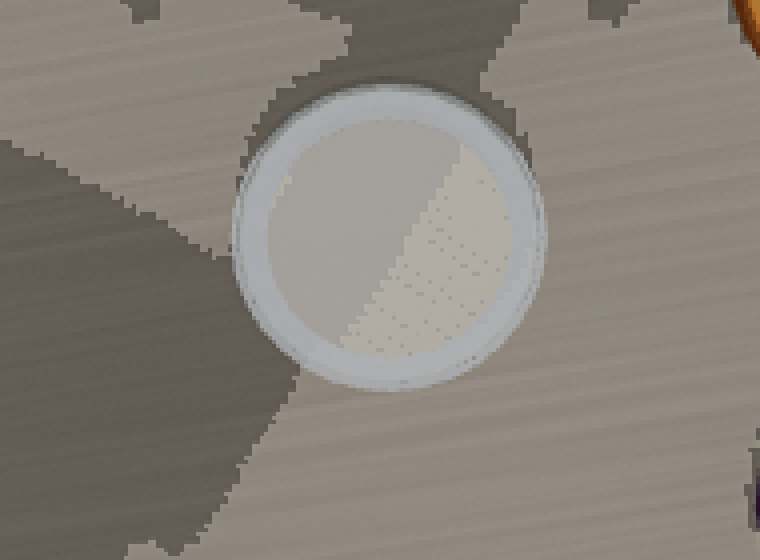

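The dish with the tan disc is at (327,209), spanning u 288–366.8 and v 171–247.5. The purple (294,62) and (459,278), orange (455,138) and squat jar (351,383) all clear the fingers' line.

```bash
python3 -c "
from h import *
im,c,o=shot('wrist');t=o['tcp_pos'];print(t)
P=ray(c,[(288,209),(366.8,209),(327.4,171),(327.4,247.5)],18);print(P.round(1))
Rt=R.from_euler('xyz',o['orientation'],degrees=True).as_matrix();print(((P-t)@Rt).round(1))"
```

```text
[ 561.12406538 -354.05083972  201.1442297 ]
[[ 564.9 -326.3   18. ]
 [ 554.3 -387.2   18. ]
 [ 588.9 -361.8   18. ]
 [ 528.1 -351.3   18. ]]
[[ -1.1 -28.1 183.1]
 [ -1.1  33.8 183.1]
 [ 28.7   2.8 183.2]
 [-33.    3.  183.1]]
```

```bash
python3 -m jog '[[-0.0022,0.0028,0.036,0,0,0,-1],[0,0,0.036,0,0,0,-1],[0,0,0.036,0,0,0,-1],[0,0,0.036,0,0,0,-1],[0,0,0.032,0,0,0,-1],[0,0,0.015,0,0,0,-1],[0,0,0.008,0,0,0,-1],[0,0,0,0,0,0,-1],[0,0,0,0,0,0,-1],[0,0,0,0,0,0,-1],[0,0,0,0,0,0,-1],[0,0,0,0,0,0,-1],[0,0,0,0,0,0,-1],[0,0,0,0,0,0,-1],[0,0,0,0,0,0,-1]]' 35
python3 -c "
from h import *
im,c,o=shot('wrist','w13');print(o['tcp_pos'],o['wrist_force'])"
```

```text
time: 29.02
tcp_pos: [558.4, -357.0, 2.3]
orientation: [180.0, -0.0, -10.0]
wrist_force: [-0.3, -0.3, -0.5]
grip_width: 0.999
[ 558.41273665 -357.01956241    2.2949561 ] [-0.31161041 -0.25611472 -0.45460985]
```

View pics/w13.png

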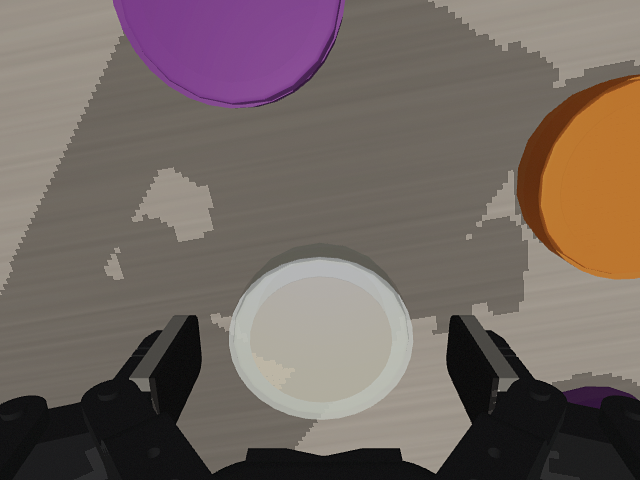

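The dish is centred between the fingers at (321,338). I'll check the fore-aft offset, then close.

```bash
python3 -c "
from h import *
im,c,o=shot('wrist');t=o['tcp_pos'];Rt=R.from_euler('xyz',o['orientation'],degrees=True).as_matrix();print(t)
print(((ray(c,[(321,258),(321,419),(229,335),(413,335)],18)-t)@Rt).round(1))"
python3 -m jog '[[0,0,0,0,0,0,-0.7],[0,0,0,0,0,0,-0.4],[0,0,0,0,0,0,1],[0,0,0,0,0,0,1],[0,0,0,0,0,0,1],[0,0,0,0,0,0,1],[0,0,0,0,0,0,1],[0,0,0,0,0,0,1],[0,0,0,0,0,0,1],[0,0,0,0,0,0,1]]' 35
```

```text
[ 558.27010767 -356.8770897     2.06530383]
[[ 30.7  -0.8 -15.9]
 [-30.9  -0.9 -15.9]
 [  3.2 -31.7 -15.9]
 [  3.2  30.  -15.9]]
time: 29.95
tcp_pos: [558.5, -357.1, 2.2]
orientation: [180.0, -0.0, -10.0]
wrist_force: [-0.2, -0.7, 3.7]
grip_width: 0.683
```

```bash
python3 -m jog '[[0,0,-0.015,0,0,0,1],[0,0,-0.03,0,0,0,1],[0,0,-0.035,0,0,0,1],[0,0,-0.035,0,0,0,1],[0,0,0,0,0,0,1]]'
python3 -c "
from h import *
im,c,o=shot('wrist','w14');print(o['tcp_pos'],o['wrist_force'])"
```

```text
time: 30.37
tcp_pos: [562.0, -359.8, 126.5]
orientation: [179.6, -0.6, -10.0]
wrist_force: [1.9, -0.6, 1.2]
grip_width: 0.683
[ 562.02222872 -359.80052409  126.47442833] [ 1.93536494 -0.62431419  1.23617794]
```

View pics/w14.png

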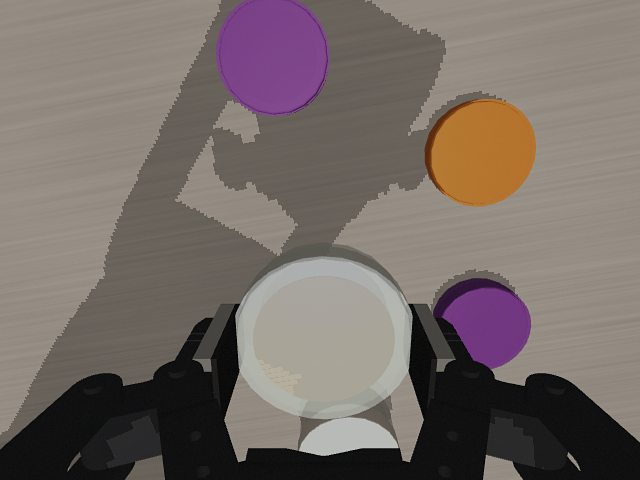

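The dish is held level. Carrying it over the block.

```bash
python3 -m jog '[[-0.0091,-0.0358,0,0,0,0,1],[-0.0091,-0.0358,0,0,0,0,1],[-0.0091,-0.0358,0,0,0,0,1],[-0.0091,-0.0358,0,0,0,0,1],[-0.0091,-0.0358,0,0,0,0,1],[-0.0091,-0.0358,0,0,0,0,1],[-0.0091,-0.0358,0,0,0,0,1],[-0.0091,-0.0358,0,0,0,0,1],[-0.0091,-0.0358,0,0,0,0,1],[-0.0091,-0.0358,0,0,0,0,1],[-0.0091,-0.0358,0,0,0,0,1],[-0.0091,-0.0358,0,0,0,0,1],[-0.0091,-0.0358,0,0,0,0,1],[-0.0091,-0.0358,0,0,0,0,1],[-0.0091,-0.0358,0,0,0,0,1],[0,0,0,0,0,0,1],[0,0,0,0,0,0,1],[0,0,0,0,0,0,1]]'
python3 -m jog '[[0,0,0.03,0,0,0,1],[0,0,0.02,0,0,0,1],[0,0,0.01,0,0,0,1],[0,0,0,0,0,0,1],[0,0,0,0,0,0,1],[0,0,0,0,0,0,1],[0,0,0,0,0,0,1],[0,0,0,0,0,0,1],[0,0,0,0,0,0,1],[0,0,0,0,0,0,1]]'
python3 -c "
from h import *
im,c,o=shot('wrist','w15');print(o['tcp_pos'])"
```

```text
time: 31.92
tcp_pos: [516.1, 195.3, 115.9]
orientation: [179.9, 0.1, -9.9]
wrist_force: [0.2, -0.3, 0.5]
grip_width: 0.683
time: 32.75
tcp_pos: [517.5, 195.8, 57.6]
orientation: [-180.0, -0.1, -10.0]
wrist_force: [-0.4, -0.2, -1.5]
grip_width: 0.679
[517.46548215 195.81216651  57.57709643]
```

View pics/w15.png

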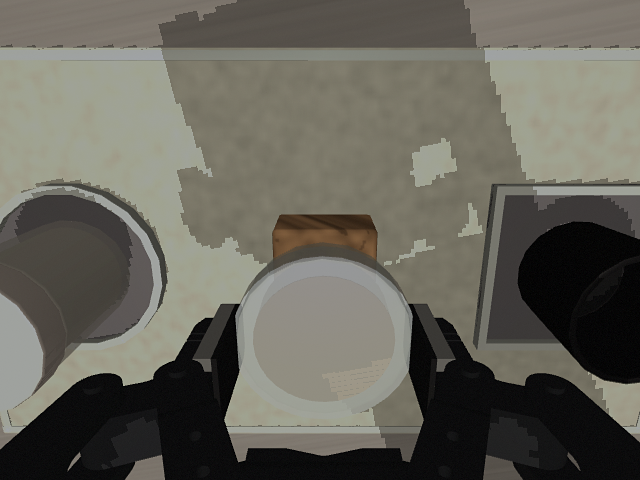

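The block's far top edge runs (273,233) to (377,233), and the dish is at (324,337).

```bash
python3 -c "
from h import *
im,c,o=shot('wrist');t=o['tcp_pos'];Rt=R.from_euler('xyz',o['orientation'],degrees=True).as_matrix();print(t)
f=lambda uv,z:((ray(c,uv,z)-t)@Rt).round(1)[:,:2].tolist()
print(f([(273,233),(377,233),(277,215),(376,215)],32)); print('bottom-ish',f([(277,215),(376,215)],4)); print('dish',f([(324,258),(324,418),(237,335),(413,335)],t[2]+16))
cv2.imwrite('pics/w15c.png',cv2.resize(im[190:290,240:410],None,fx=4,fy=4,interpolation=cv2.INTER_NEAREST))"
```

```text
[517.31112017 195.77099097  57.37519522]
[[26.5, -20.8], [26.6, 22.0], [34.2, -19.0], [34.2, 21.3]]
bottom-ish [[27.0, -22.1], [27.1, 24.8]]
dish [[30.7, 0.2], [-30.4, 0.2], [3.2, -29.0], [3.3, 30.0]]
```

View pics/w15c.png

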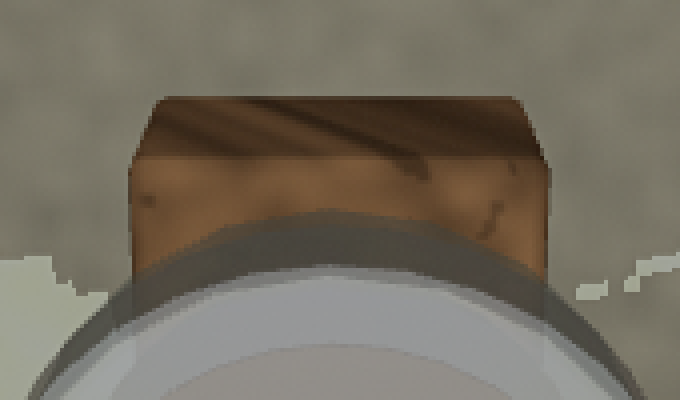

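```bash
python3 -m jog '[[-0.0008,0.0003,0.01,0,0,0,1],[0,0,0.008,0,0,0,1],[0,0,0.003,0,0,0,1],[0,0,0,0,0,0,1],[0,0,0,0,0,0,1],[0,0,0,0,0,0,1],[0,0,0,0,0,0,1],[0,0,0,0,0,0,1]]'
python3 -m jog '[[0,0,0.001,0,0,0,1],[0,0,0,0,0,0,1],[0,0,0,0,0,0,1],[0,0,0,0,0,0,1]]'
python3 -m jog '[[0,0,0.0007,0,0,0,1],[0,0,0,0,0,0,1],[0,0,0,0,0,0,1],[0,0,0,0,0,0,1]]'
```

```text
time: 33.52
tcp_pos: [516.2, 195.5, 35.8]
orientation: [180.0, 0.0, -10.0]
wrist_force: [-0.7, 0.6, 0.3]
grip_width: 0.681
time: 33.85
tcp_pos: [516.2, 195.5, 34.9]
orientation: [-180.0, -0.0, -10.0]
wrist_force: [0.1, 0.2, -1.1]
grip_width: 0.681
time: 34.18
tcp_pos: [516.3, 195.5, 34.2]
orientation: [-180.0, -0.0, -10.0]
wrist_force: [0.8, -0.7, -1.2]
grip_width: 0.685
```

```bash
python3 -m jog '[[0,0,0.0007,0,0,0,1],[0,0,0,0,0,0,1],[0,0,0,0,0,0,1],[0,0,0,0,0,0,1]]'
python3 -m jog '[[0,0,0.0005,0,0,0,1],[0,0,0,0,0,0,1],[0,0,0,0,0,0,1],[0,0,0,0,0,0,1]]'
```

```text
time: 34.52
tcp_pos: [516.3, 195.5, 34.2]
orientation: [180.0, 0.0, -10.0]
wrist_force: [-2.7, -1.0, 5.5]
grip_width: 0.686
time: 34.85
tcp_pos: [516.4, 195.5, 34.2]
orientation: [180.0, 0.0, -10.0]
wrist_force: [-4.4, -2.1, 9.7]
grip_width: 0.685
```

```bash
python3 -m jog '[[0,0,-0.0006,0,0,0,1],[0,0,0,0,0,0,1],[0,0,0,0,0,0,-0.45],[0,0,0,0,0,0,-0.6],[0,0,0,0,0,0,-0.8],[0,0,0,0,0,0,-1],[0,0,0,0,0,0,-1],[0,0,-0.015,0,0,0,-1],[0,0,-0.035,0,0,0,-1],[0,0,-0.035,0,0,0,-1],[0,0,-0.035,0,0,0,-1],[0,0,-0.035,0,0,0,-1],[0.01,0,-0.02,0,0,0,-1],[0,0,0,0,0,0,-1],[0,0,0,0,0,0,-1],[0,0,0,0,0,0,-1],[0,0,0,0,0,0,-1],[0,0,0,0,0,0,-1],[0,0,0,0,0,0,-1]]'
python3 - <<'E'
from h import *
im,c,o=shot('wrist','w16');print(o['tcp_pos'])
shot('scene','s16')
E
```

```text
time: 36.43
tcp_pos: [525.1, 193.6, 207.0]
orientation: [179.9, 0.1, -10.0]
wrist_force: [0.4, -0.0, -0.1]
grip_width: 0.999
[525.13627279 193.61952339 207.01826776]
```

View pics/w16.png

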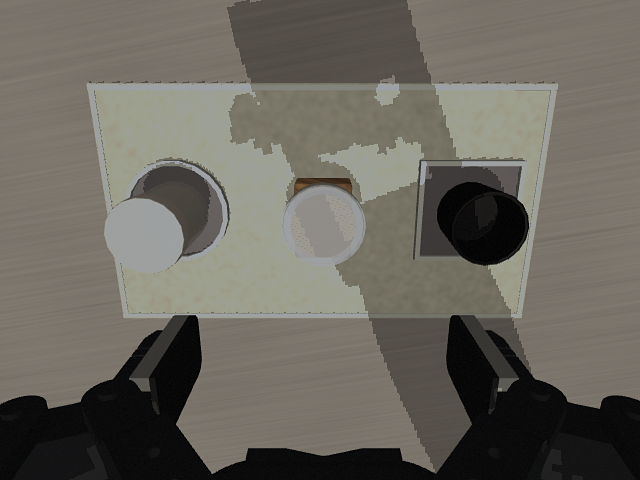

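View pics/s16.png

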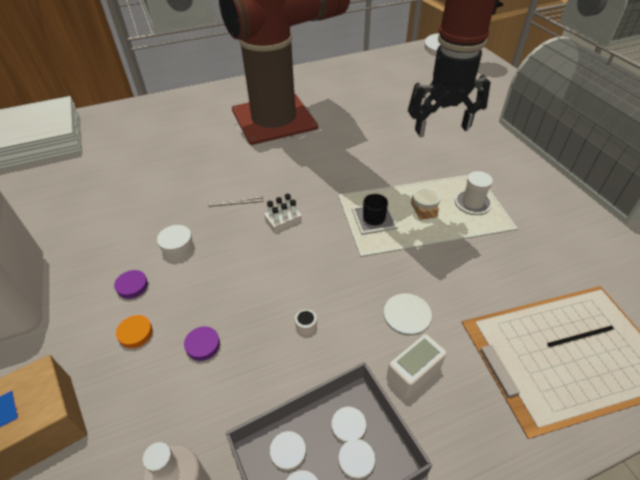

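The dish sits on the block at (324,225), and the jar and cup stand in their saucers. The scene view shows the squat jar still at (175,242) and the look-alikes untouched. One numeric check of the dish follows.

```bash
python3 - <<'E'
from h import *
im,c,o=shot('wrist');print(o['tcp_pos'])
cv2.imwrite('pics/w17c.png',cv2.resize(im[165:285,260:390],None,fx=5,fy=5,interpolation=cv2.INTER_NEAREST))
print(ray(c,[(283,225),(365,225),(324,185),(324,265)],50).round(1))
print('block far edge',ray(c,[(294,192),(352,192)],32).round(1), ray(c,[(296,178),(351,178)],4).round(1))
E
```

```text
[525.56278631 193.71134162 207.67274909]
[[523.5 224.3  50. ]
 [513.2 165.1  50. ]
 [547.5 189.6  50. ]
 [487.5 200.1  50. ]]
block far edge [[542.9 213.5  32. ]
 [535.3 170.2  32. ]] [[548.8 212.5   4. ]
 [541.  168.3   4. ]]
```

View pics/w17c.png

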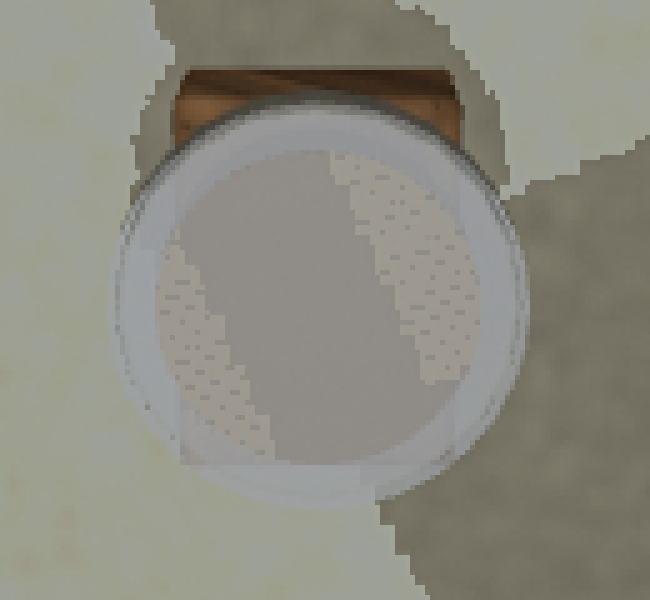

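```bash
python3 - <<'E'
from h import *
c=cam('wrist');t=telemetry.observe()['tcp_pos']
d=ray(c,[(282.4,226),(365.6,226),(324,186),(324,266.6)],50);b=ray(c,[(295.6,221),(352,221),(324,184.4),(324,257.6)],32)
print(d.round(1),np.linalg.norm(d[0]-d[1]),np.linalg.norm(d[2]-d[3]));print(b.round(1),np.linalg.norm(b[0]-b[1]),np.linalg.norm(b[2]-b[3]))
print(((d[2]+d[3])/2-(b[2]+b[3])/2).round(1),((d[0]+d[1])/2-(b[0]+b[1])/2).round(1))
E
```

```text
[[523.1 224.9  50. ]
 [512.5 164.8  50. ]
 [547.  189.7  50. ]
 [486.4 200.4  50. ]] 61.03519997344266 61.50805413980666
[[520.5 216.7  32. ]
 [513.  173.7  32. ]
 [544.9 190.1  32. ]
 [487.  200.3  32. ]] 43.6939600272034 58.74113682436943
[ 0.7 -0.1 18. ] [ 1.  -0.3 18. ]
```

Dish offset from the block is under 1 mm, and the block measures within about 2 mm of the floor centre. Handing in.

```bash
python3 -c "
from h import *
print(telemetry.observe()['time'],arm.finish_job())"
```

```text
the job is handed in; nothing more can be done
36.5833 None
```

The feeding station is set out in the order asked and was handed in at 36.6 s, with the gripper open and clear above everything.

| Item | Measured offset from target |
|---|---|
| Tall jar, round saucer | about 1 mm |
| Cup, square saucer | about 0.7 mm |
| Block, floor midpoint | about 0.7 mm right after placing, 2 mm in the final view, with its near edge seen through the dish |
| Dish, block | about 0.8 mm |

- **Upright and undisturbed:** everything is the right way up. By eye in the last scene picture, the squat jar and the orange and purple look-alikes are where they started.
- **Disagreements:** repeat measurements of the same point varied by 1–2 mm, partly because the arm settles slowly after each move. The highest force I read was about 20 N at the wrist, while lowering the cup. No check failed.

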